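# Fit the cartridge heater into its hidden well and lock it with the keeper

## Robot

A 6-joint arm with a two-finger parallel gripper is mounted at the origin on a cart in front of the work surface, level with it; the furniture and walls round the work are solid. World frame = base frame: x ahead of the robot, y to its left, z up, the work surface at z = 0. Lengths are in m, angles in rad, forces in N, time in s.
With the tool pointing down it reaches from about 0.35 to 0.8 m from the base axis. Payload 7.3 kg.
Tool frame: the origin (TCP) lies between the finger pads; the fingertips stand 25 mm ahead of it and the grasp point (between the pads) lies 6 mm ahead of it (r.tip_extent is the distance from the TCP to the fingertips, in m); z points along the fingers, y is the direction in which the jaws open and shut (so a half turn about z gives the same grasp; the last joint's range is limited). The gripper opens to 85 mm and grips with 20 to 120 N. Pads are 22 mm wide; open, the fingers measure 114 mm over their backs; the gripper's body (76 mm by 85 mm) begins 54 mm behind the grasp point. The pads swing forward as they close: fully open they stand 13 mm farther back than shut.
Start: joints at [-1.262, 0.342, 1.524, -0, 1.275, -0.146], TCP at [0.231, -0.472, 0.256] pointing down, gripper open.
Joint ranges: [-2.53, 2.53], [-0.77, 2.02], [0.04, 2.7], [-1, 4.14], [0.28, 2.66], [-3.11, 3.11]. Speed limits (rad/s): [2.57, 2.57, 3.14, 3.14, 3.14, 3.14].

## Interface

Orientations are given as a unit quaternion [x, y, z, w].
In Python, from workcell import r, command_gripper, optics gives the robot as it stands. The module is installed in compiled form; this text tells all that it offers. Calls block until the motion is done:
- r.reach(position, orientation): joint-space move of the TCP to a pose.
- r.move_straight(position, orientation=None, speed=0.15, max_force=None): straight line of the TCP; orientation=None keeps the orientation; speed is the mean speed in m/s. With max_force (N) it stops when the force on the tool has changed by that much, and returns True; else False.
- r.movej(angles): joint-space move.
- command_gripper(opening, force=None): finger opening in m; force is the grip in N (None keeps the last); returns when the fingers have stopped.
- r.hold(seconds).
- r.solve_ik(position, orientation): joint angles nearest the present ones, or None.
- r.read_state(): the state.
- optics.get_image(name): name is "scene" or "top" or "wrist"; returns (picture, depth): 400x640x3 uint8, red, green, blue; 400x640 float32, m along the optical axis (not along the pixel's ray), 0 where there is no reading.
- optics.camera_model(name): a dict with "K" (3x3 intrinsics, pixels), "k1" (the pictures are not rectified: a ray, as slopes to the right and down, at radius r is drawn at 1 + k1 r^2 times it, then the intrinsics apply), "R" (3x3) and "t" (3): a world point X has camera coordinates R X + t; the wrist camera has in their place "tool_from_camera" (4x4, takes a point from camera to tool coordinates, whose origin is the TCP and whose axes are the flange's). Camera axes: x right, y down, z forward; pixel columns grow to the right and rows downward; lengths in m; the calibration is good to about 2 mm. A picture is of the moment at which its call begins: read the wrist's pose just before it. camera_model takes no time and is no camera call.
A pose or a line that the arm cannot do raises r.PlanningError and nothing moves.
- r.finish_job(): hands the job in, once; it reports no verdict.
The state is a dict: "time_s": time; "joint_positions": joint angles; "dq": joint speeds; "tau": joint torques, N m; "eef_pos": TCP position; "eef_rot": TCP orientation; "contact_force": force on the tool from outside, world axes, zero at the start; "torque": the same for the moment, N m; "grip_width": finger opening in m.
Only numpy, scipy, OpenCV 4.12 (cv2) and the standard library are available. Lean on these libraries where they do the work, as an engineer would, in place of code of your own. Each camera call takes 0.05 s, during which the arm holds its last target.

## Task

Take the cartridge heater out of the wooden tube rack and fit it through the port of the jacket's lid into the well of the metal block inside; the well is hidden, a few millimetres off the port's middle, so slide the tip over the block under light pressure until it drops in, and never push the heater hard (it cracks at 25 N). When its flange is flat on the seal of the lid, let go and swing the keeper over the flange against its stop. Leave the beaker, sample glasses, timer and screwdriver where they are.

Things in the scene. Friction and masses are not known exactly. Their poses are not given: they have to be found in the camera images.
- heater: cartridge heater, loose, 60 to 125 g, hanging upright in the rack. Origin: middle of the rod's lower end, z up its axis. Upwards from there: steel rod 12 mm in diameter, 60 mm long, 2 mm chamfer at the tip; flange 50 mm in diameter, z 60 to 64 mm; round neck 16 mm in diameter, z 64 to 73 mm; black grip block, z 73 to 113 mm, with two brass sockets on top.
- heater_grip (a point): middle of the heater's grip block, 95 mm above its origin, on its axis, same axes; the block is 16 mm thick along x (pinch it across x), 24 mm wide along y, 40 mm high.
- rack: fixed wooden test-tube rack, 52 mm along its x, 170 mm along its y, 78 mm high; origin centre of its underside. The heater hangs at x = 0, y = +12 mm by its flange on the top board (71 mm high), its x along the rack's x to within 0.25 rad. Two open test tubes, tops 138 mm above the worktop, stand at y = -37 and -61 mm.
- jacket: round lagged jacket, fixed: grey shell with steel bands, aluminium lid 104 mm in diameter, top of the lid 96 mm above the worktop. Origin: centre of its underside, z up. It holds a metal block, not visible. When the heater is fully home its flange lies on the seal ring, its origin is 38.5 mm above the jacket's and its tip 5.5 mm above the bottom of the well.
- port (a point): middle of the round port in the lid, level with the lid's top; axes as the jacket's. The port is 26 mm in diameter with a dark lining, the lid 18 mm thick and open below. Round it on the lid lies a dark springy seal ring, 28 mm inside and 38 mm outside, 2.5 mm proud of the lid; it gives 0.3 mm per N, at most 2.5 mm: the heater's flange rests on it.
- block_level (a point): point on the port's axis at the height of the block's flat top, 29 mm below the lid's top. NOT the well: the block has one upright blind well, 13.5 mm in diameter, 34 mm deep, mouth chamfered 1.5 mm, whose axis is 3 to 5.5 mm from the port's axis in any direction, new every time. Pressed down, the block gives 0.45 mm per N (springy pad) after the first 1 N, at most 5 mm; never sideways.
- keeper_pivot (a point): axis of the keeper's pivot, 10 mm above the lid's top; in the jacket's frame at x = 43, y = -21.5 mm. The keeper is a flat steel bar, 12 mm wide, 4 mm thick, swinging level about it, underside 8 mm above the lid: it passes over the heater's flange, beside the neck, only when the flange is down on the seal.
- keeper_knob (a point): middle of the upright black knob on the keeper's free end, 77 mm from the pivot's axis. Knob 11 mm in diameter, from 18 to 38 mm above the lid's top; this point is 28 mm above it. About 1 N sideways on the knob swings the keeper.
- keeper (a joint): angle of the keeper, rad: 0 to 0.25 at the start, swung out on the jacket's -y side, clear of the port; grows as it turns clockwise seen from above, to its stop at 1.22, where the bar lies over the flange along the jacket's x and the knob is at x = -34, y = -21.5 mm in the jacket's frame. Stays where it is left.
- beaker: glass beaker, 62 mm wide, 82 mm high, bystander; origin centre of its underside
- sample_glass: sample glass, 49 mm wide, 77 mm high, bystander; origin centre of its underside
- sample_glass_b: another such sample glass, 75 mm high, bystander; origin centre of its underside
- timer: bench timer, 62 x 66 x 20 mm, bystander; origin centre of its underside
- screwdriver: screwdriver lying on the worktop, 188 mm long, 25 mm thick, bystander; origin under its middle
Not all that is in view belongs to the job. What is shaped like the heater but turquoise is not meant.

How it is judged:
On the way, in this order (a step that is already met when the one before it is completed fails the run):
1. the heater is lifted clear of the rack (height (world z) of heater above 0.085 m), for 0.1 s.
2. the heater's rod is in the block's well and its flange is down on the lid's seal, upright, within 3 mm of fully home (z of heater in the frame of jacket below 0.0415 m and horizontal distance between heater and port below 0.0085 m and angle between heater's own z axis and vertical below 0.08 rad), for 0.2 s.
At the end, for the whole second after the job is handed in: The heater stands upright (within 0.08 rad) in the block's well with its origin less than 41 mm above the jacket's underside (2.5 mm from fully home) and within 8.5 mm of the port's axis, at rest, and the keeper is swung over its flange to more than 1.12 rad (stop at 1.22) (z of heater in the frame of jacket below 0.041 m and horizontal distance between heater and port below 0.0085 m and angle between heater's own z axis and vertical below 0.08 rad and value of joint keeper above 1.12 rad and linear speed of heater below 0.01 m/s); the robot touches nothing.
It fails at once if the heater is pressed against the jacket or the block inside it with more than 25 N (contact force between heater and jacket above 25 N).
It fails at once if the beaker, a sample glass, the timer or the screwdriver is moved by more than 30 mm (distance of any of beaker, sample_glass, sample_glass_b, timer, screwdriver from where it was at the start of the episode above 0.03 m).
It also fails if it takes over 72 s, if anything falls off the work surface, if the arm or the gripper's body presses on something with over 40 N, if the wrist force passes 120 N, or if a joint passes its speed limit or range.

## Working session

There is one attempt and no reset: what is moved stays moved. The work goes in short steps, each a Python script; the robot and the scene stay as the last script left them, time stands still between calls to the robot, and variables do not carry over. Pictures are saved under pics/ and viewed, and the job is handed in when it is done.

```bash
mkdir -p pics && ls && python3 - <<'E'
from workcell import r, command_gripper, optics
import cv2, numpy as np
for n in ["scene","top","wrist"]:
    im,d=optics.get_image(n); cv2.imwrite(f"pics/{n}0.png",im[:,:,::-1]); np.savez(f"{n}0.npz",im=im,d=d)
    print(n,{k:np.round(v,4).tolist() for k,v in optics.camera_model(n).items()})
s=r.read_state(); print(s)
print(r.tip_extent)
E
```

```text
pics
scene {'K': [[513.03, 0.0, 316.9061], [0.0, 513.03, 196.797], [0.0, 0.0, 1.0]], 'k1': -0.1472, 'R': [[0.8538, -0.5202, 0.0214], [-0.2391, -0.4282, -0.8715], [0.4625, 0.7389, -0.49]], 't': [-0.4547, 0.2598, 1.0903]}
top {'K': [[434.1702, 0.0, 317.2539], [0.0, 434.1702, 198.515], [0.0, 0.0, 1.0]], 'k1': -0.1025, 'R': [[-0.02, -0.9997, -0.0125], [-0.985, 0.0218, -0.1713], [0.1715, 0.0088, -0.9851]], 't': [0.069, 0.5692, 1.0084]}
wrist {'K': [[329.3966, 0.0, 318.9751], [0.0, 329.3966, 203.7896], [0.0, 0.0, 1.0]], 'k1': -0.0436, 'tool_from_camera': [[0.0003, -0.9534, -0.3017, 0.0766], [1.0, 0.0005, -0.0005, -0.0005], [0.0007, -0.3017, 0.9534, -0.118], [0.0, 0.0, 0.0, 1.0]]}
{'time_s': 0.15, 'joint_positions': array([-1.26198470e+00,  3.42554966e-01,  1.52477773e+00,  5.38630178e-05,
        1.27536760e+00, -1.45992177e-01]), 'dq': array([ 2.04473817e-04, -8.62794956e-05, -3.69303743e-03, -9.04580090e-04,
       -1.64728418e-03,  2.28553054e-04]), 'tau': array([ 1.17264888e-03, -4.33907676e+01, -2.46146590e+01, -2.04086668e-04,
        5.68967167e-03,  3.45476394e-06]), 'eef_pos': array([ 0.23058507, -0.47137179,  0.25579652]), 'eef_rot': array([ 9.74257037e-01,  2.25439389e-01, -1.93615581e-05, -5.54081986e-04]), 'contact_force': array([ 0.07965913, -0.66404595, -0.16826077]), 'torque': array([-0.00359713,  0.02429813,  0.01483388]), 'grip_width': 0.08542570372714883}
0.025
```

View pics/scene0.png

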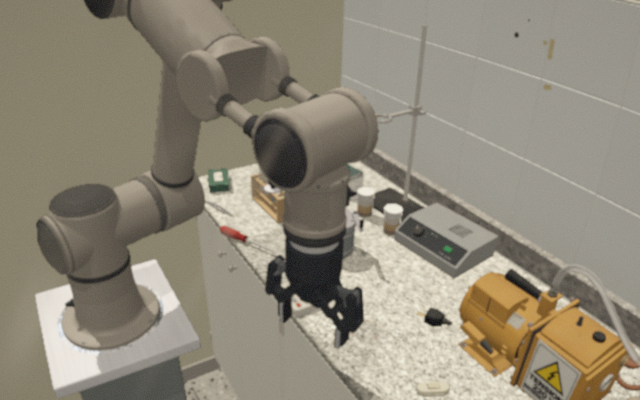

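View pics/top0.png

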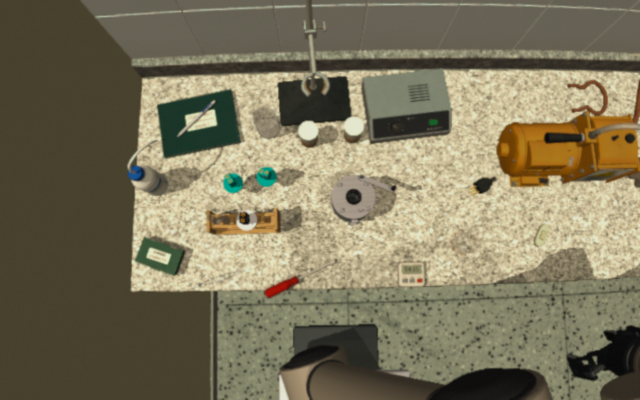

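View pics/wrist0.png

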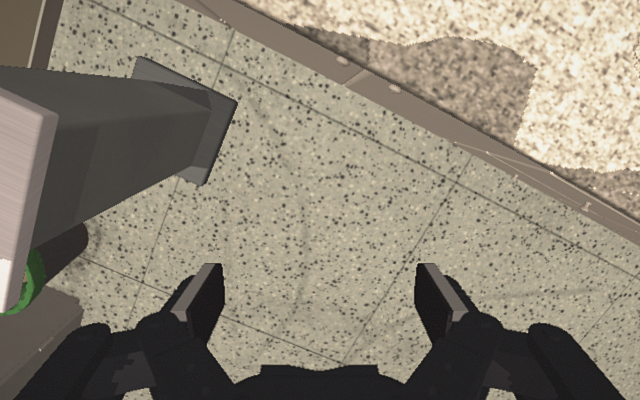

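The top view shows the rack at (243,221) with a heater-like item at (246,219), two turquoise lookalikes at (233,182) and (266,176), and the jacket at (353,198) with its keeper pointing right to (392,187). I'll enlarge a crop of this and estimate first positions.

```bash
cat > h.py <<'E'
import numpy as np, cv2
from scipy.spatial.transform import Rotation as Ro
def cam(optics,n,state=None):
    m=optics.camera_model(n)
    K=np.array(m["K"]);k1=m["k1"]
    if n!="wrist": R=np.array(m["R"]);t=np.array(m["t"])
    else:
        T=np.eye(4);T[:3,:3]=Ro.from_quat(state["eef_rot"]).as_matrix();T[:3,3]=state["eef_pos"]
        W=np.linalg.inv(T@np.array(m["tool_from_camera"])); R=W[:3,:3];t=W[:3,3]
    return K,k1,R,t
def ray(c,uv):
    K,k1,R,t=c
    d=np.array([(uv[0]-K[0,2])/K[0,0],(uv[1]-K[1,2])/K[1,1]])
    p=d.copy()
    for _ in range(30): p=d/(1+k1*(p@p))
    v=R.T@np.array([p[0],p[1],1]); o=-R.T@t
    return o,v
def plane(c,uv,z):
    o,v=ray(c,uv); return o+v*(z-o[2])/v[2]
def depthpt(c,uv,d):
    o,v=ray(c,uv); return o+v*d
def proj(c,X):
    K,k1,R,t=c
    q=R@np.array(X)+t; p=q[:2]/q[2]; p=p*(1+k1*(p@p)); return p*np.array([K[0,0],K[1,1]])+K[:2,2]
def tri(rays):
    A=np.zeros((3,3));b=np.zeros(3)
    for o,v in rays:
        v=v/np.linalg.norm(v);P=np.eye(3)-np.outer(v,v);A+=P;b+=P@o
    X=np.linalg.solve(A,b)
    res=[np.linalg.norm((np.eye(3)-np.outer(v,v)/(v@v))@(X-o)) for o,v in rays]
    return X,res
def crop(im,x0,y0,x1,y1,s,fn):
    c=cv2.resize(im[y0:y1,x0:x1,::-1],None,fx=s,fy=s,interpolation=cv2.INTER_CUBIC);cv2.imwrite(fn,c)
E
python3 - <<'E'
from workcell import optics
from h import *
z=np.load("top0.npz");im,d=z["im"],z["d"]
crop(im,190,100,430,310,3.3,"pics/topc.png")
c=cam(optics,"top")
for n,uv,h in [("heater top",(246,217),.12),("rack",(243,221),.071),("port",(353,197),.096),("knob",(392,187),.12),("glassA",(308,133),.07),("glassB",(353,128),.07),("beaker",(267,125),.07),("timer",(412,272),.02),("sd",(283,287),.01)]:
    print(n,plane(c,uv,h).round(3),depthpt(c,uv,d[uv[1],uv[0]]).round(3))
E
```

```text
heater top [0.519 0.219 0.12 ] [0.519 0.218 0.122]
rack [0.516 0.234 0.071] [0.51  0.225 0.122]
port [ 0.564 -0.027  0.096] [ 0.57  -0.029  0.063]
knob [ 0.581 -0.115  0.12 ] [ 0.579 -0.113  0.133]
glassA [0.731 0.076 0.07 ] [0.73  0.076 0.072]
glassB [ 0.741 -0.035  0.07 ] [ 0.74  -0.035  0.073]
beaker [0.754 0.178 0.07 ] [0.779 0.186 0.001]
timer [ 0.388 -0.171  0.02 ] [ 0.388 -0.172  0.016]
sd [0.359 0.146 0.01 ] [0.359 0.145 0.023]
```

View pics/topc.png

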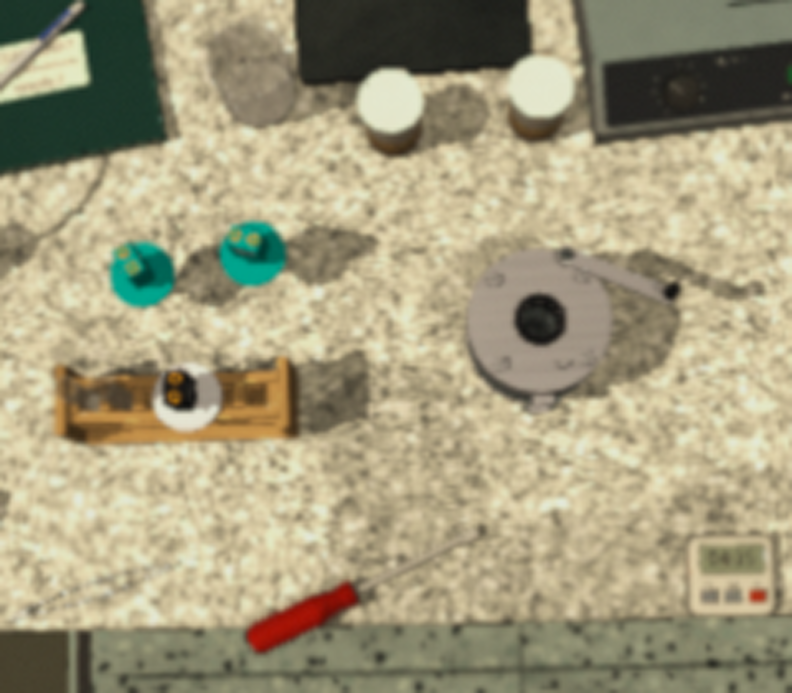

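```bash
cat >> h.py <<'E'
def down(yaw):
    # yaw = world angle of tool x axis, tool pointing down
    x=np.array([np.cos(yaw),np.sin(yaw),0]);z=np.array([0,0,-1.]);y=np.cross(z,x)
    return Ro.from_matrix(np.column_stack([x,y,z])).as_quat()
E
python3 - <<'E'
from workcell import r, command_gripper, optics
from h import *
import pickle
for yaw in (np.pi/2,-np.pi/2,0,np.pi):
    print(yaw,[None if (q:=r.solve_ik(p,down(yaw))) is None else q.round(2) for p in ([.55,-.03,.28],[.52,.22,.28])])
def snap(tag):
    r.hold(0.1)
    s=r.read_state();im,d=optics.get_image("wrist");cv2.imwrite(f"pics/{tag}.png",im[:,:,::-1])
    pickle.dump((s,im,d),open(tag+".pkl","wb"));print(tag,s["time_s"],s["eef_pos"].round(3))
q=down(0)
r.reach([.55,-.06,.28],q);snap("j1")
r.move_straight([.55,.03,.28],speed=.25);snap("j2")
E
```

```text
1.5707963267948966 [array([-0.19,  0.37,  1.41, -0.  ,  1.36, -0.19]), array([ 0.26,  0.4 ,  1.37, -0.  ,  1.37,  0.26])]
-1.5707963267948966 [array([-0.19,  0.37,  1.41, -0.  ,  1.36,  2.95]), array([ 0.26,  0.4 ,  1.37, -0.  ,  1.37, -2.88])]
0 [array([-0.19,  0.37,  1.41, -0.  ,  1.36,  1.38]), array([ 0.26,  0.4 ,  1.37, -0.  ,  1.37,  1.84])]
3.141592653589793 [array([-0.19,  0.37,  1.41, -0.  ,  1.36, -1.76]), array([ 0.26,  0.4 ,  1.37, -0.  ,  1.37, -1.31])]
j1 2.1417 [ 0.55  -0.061  0.28 ]
j2 2.8 [0.55  0.029 0.28 ]
```

View pics/j1.png

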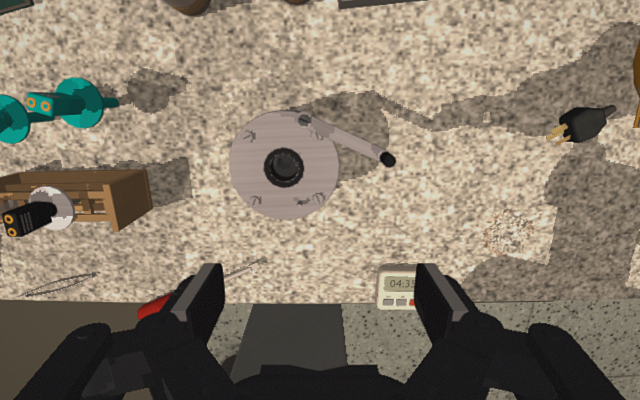

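View pics/j2.png

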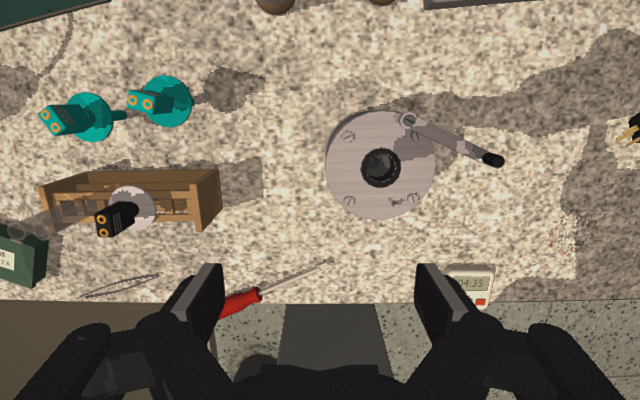

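```bash
python3 - <<'E'
from workcell import r, command_gripper, optics
from h import *
import pickle
def snap(tag):
    r.hold(0.1)
    s=r.read_state();im,d=optics.get_image("wrist");cv2.imwrite(f"pics/{tag}.png",im[:,:,::-1])
    pickle.dump((s,im,d),open(tag+".pkl","wb"));print(tag,s["time_s"],s["eef_pos"].round(3))
r.move_straight([.50,.16,.30],speed=.25);snap("h1")
r.move_straight([.48,.22,.30],speed=.25);snap("h2")
for t in("h1","h2"):
    s,im,d=pickle.load(open(t+".pkl","rb"))
    print([ (h, proj(cam(optics,"wrist",s),[.515,.22,h]).round(0)) for h in (.07,.124)])
E
```

```text
h1 3.6667 [0.501 0.159 0.3  ]
h2 4.2167 [0.48  0.219 0.3  ]
[(0.07, array([261., 161.])), (0.124, array([252., 171.]))]
[(0.07, array([318., 142.])), (0.124, array([318., 149.]))]
```

View pics/h1.png

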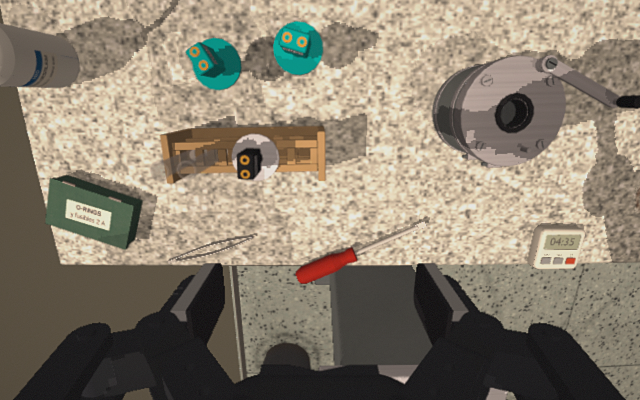

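View pics/h2.png

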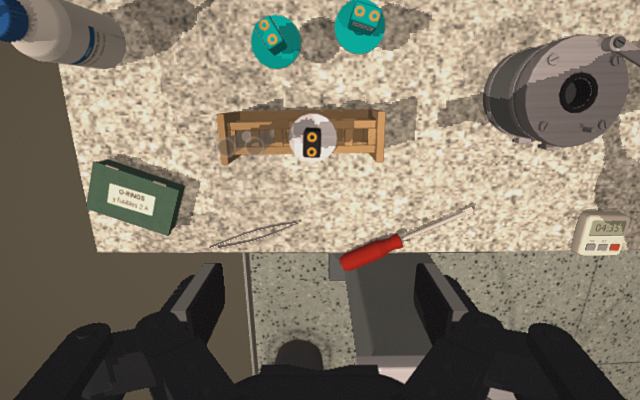

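```bash
python3 - <<'E'
from h import *
import pickle
a=[]
for t,b in(("h1",(155,100,335,200)),("h2",(215,85,395,185))):
    s,im,d=pickle.load(open(t+".pkl","rb")); crop(im,*b,4.4,f"pics/{t}c.png")
    a.append(cv2.imread(f"pics/{t}c.png")[:300])
    print(t)
crop(pickle.load(open("h2.pkl","rb"))[1],215,90,395,180,4.4,"pics/h2c.png")
E
```

```text
h1
h2
```

View pics/h2c.png

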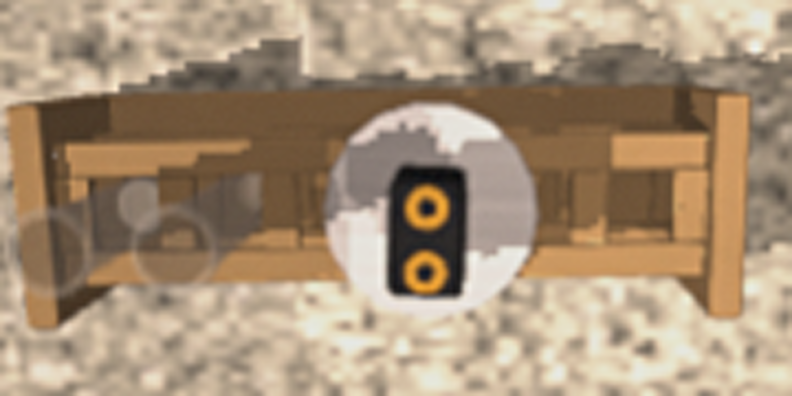

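View pics/h1c.png

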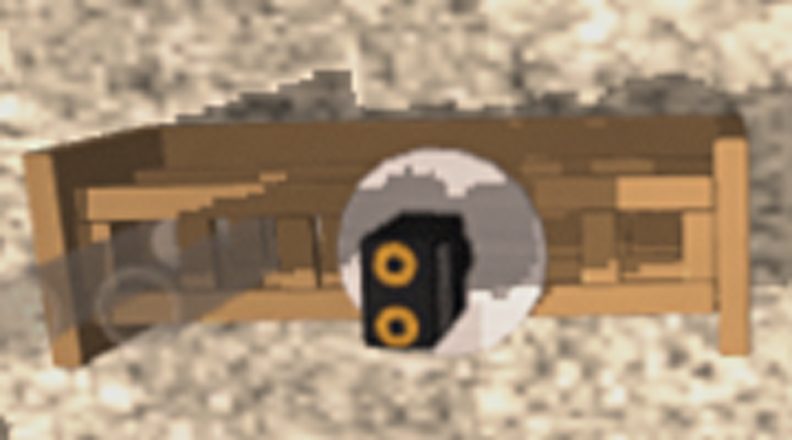

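The heater is the black and silver one in the rack, at (313,143) in h2. The lookalikes at (276,40) and (360,27) are turquoise and stand on the bench, so they are not meant. In the image the block's narrow side runs along world y (the rack's length) and the sockets lie along world x. I'll grasp across the measured narrow side and triangulate next.

```bash
cat > meas.py <<'E'
from workcell import optics
from h import *
import pickle
L={}
for t in("h1","h2"):
    s,im,d=pickle.load(open(t+".pkl","rb"));c=cam(optics,"wrist",s)
    x0,y0,x1,y1={"h1":(230,140,270,185),"h2":(295,120,330,165)}[t]
    S=8
    cr=cv2.resize(im[y0:y1,x0:x1],None,fx=S,fy=S,interpolation=cv2.INTER_CUBIC)
    hsv=cv2.cvtColor(cr,cv2.COLOR_RGB2HSV)
    m=cv2.inRange(hsv,(10,130,130),(25,255,255))
    cs,_=cv2.findContours(m,cv2.RETR_EXTERNAL,cv2.CHAIN_APPROX_NONE)
    cs=sorted(cs,key=cv2.contourArea)[-2:]
    uv=sorted([((np.array(cv2.minEnclosingCircle(k)[0])+.5)/S-.5+[x0,y0]).tolist() for k in cs],key=lambda p:p[1])
    L[t]=[ray(c,p) for p in uv]
    # block top plane positions
    print(t,np.round(uv,1).tolist(),[plane(c,p,.124).round(4) for p in uv],[cv2.contourArea(k) for k in cs])
    # flange: white/grey low saturation circle
P=[tri([L["h1"][i],L["h2"][i]]) for i in(0,1)]
for p in P: print(p[0].round(4),np.round(p[1],4))
v=P[0][0]-P[1][0];print("mid",((P[0][0]+P[1][0])/2).round(4),"yaw of socket line",np.arctan2(v[1],v[0]),np.linalg.norm(v))
# port
A=[]
for t,b in(("j1",(255,140,312,196)),("j2",(352,140,410,196)),("h1",(485,85,545,140))):
    s,im,d=pickle.load(open(t+".pkl","rb"));c=cam(optics,"wrist",s)
    x0,y0,x1,y1=b;S=8
    cr=cv2.resize(im[y0:y1,x0:x1],None,fx=S,fy=S,interpolation=cv2.INTER_CUBIC)
    g=cv2.cvtColor(cr,cv2.COLOR_RGB2GRAY);m=cv2.inRange(g,0,75)
    cs,_=cv2.findContours(m,cv2.RETR_EXTERNAL,cv2.CHAIN_APPROX_NONE);k=max(cs,key=cv2.contourArea)
    e=cv2.fitEllipse(cv2.convexHull(k)); uv=(np.array(e[0])+.5)/S-.5+[x0,y0]
    vis=cr[:,:,::-1].copy();cv2.ellipse(vis,e,(0,0,255),1);cv2.imwrite(f"pics/port_{t}.png",vis)
    A.append(ray(c,uv));print(t,uv.round(1),"axes px",np.round(np.array(e[1])/S,1),plane(c,uv,.0985).round(4))
    print("  pixel size dia mm",np.array(e[1])/S*(c[2][2]@plane(c,uv,.0985)+c[3][2])/c[0][0,0]*1e3)
print("port",tri(A[:2]),tri(A))
# lid pivot, knob
K=[((304,120),(388,159)),((408,120),(493,160))]
R1=[];R2=[]
for t,(pv,kn) in zip(("j1","j2"),K):
    s,im,d=pickle.load(open(t+".pkl","rb"));c=cam(optics,"wrist",s)
    R1.append(ray(c,pv));R2.append(ray(c,kn)); crop(im,int(pv[0])-80,90,int(pv[0])+110,225,4,f"pics/{t}c.png")
print("pivot",tri(R1),"knob",tri(R2))
E
python3 meas.py
```

```text
h1 [[244.3, 159.6], [244.7, 173.9]] [array([0.5256, 0.2259, 0.124 ]), array([0.5126, 0.2264, 0.124 ])] [4094.5, 4330.0]
h2 [[311.5, 136.8], [311.2, 151.6]] [array([0.5257, 0.2258, 0.124 ]), array([0.5127, 0.2261, 0.124 ])] [4696.0, 4897.0]
[0.5258 0.2258 0.1248] [0. 0.]
[0.5129 0.2261 0.1254] [0. 0.]
mid [0.5193 0.2259 0.1251] yaw of socket line -0.027300969168892738 0.012918726281244608
j1 [283.5 167.3] axes px [39.  40.4] [ 0.5667 -0.028   0.0985]
  pixel size dia mm [35.94244724 37.26582214]
j2 [380.6 167.4] axes px [38.6 40.7] [ 0.5669 -0.0275  0.0985]
  pixel size dia mm [35.58587538 37.52538929]
h1 [513.9 112.6] axes px [36.9 42.9] [ 0.5664 -0.0268  0.0985]
  pixel size dia mm [34.39857774 40.04488985]
port (array([ 0.56649161, -0.02777816,  0.09688512]), [np.float64(6.912918146989019e-05), np.float64(6.912918146969806e-05)]) (array([ 0.56644575, -0.02778747,  0.09681254]), [np.float64(4.226468324281998e-05), np.float64(0.00010009094091201871), np.float64(6.290229284113866e-05)])
pivot (array([ 0.60980283, -0.04777489,  0.10541973]), [np.float64(0.0001898640932116), np.float64(0.000189864093211367)]) knob (array([ 0.57848527, -0.11886328,  0.1226666 ]), [np.float64(0.00013145719941741314), np.float64(0.00013145719941727458)])
```

```bash
python3 -c "
import cv2,numpy as np
a=[cv2.resize(cv2.imread(f'pics/port_{t}.png'),(260,260)) for t in('j1','j2','h1')]
cv2.imwrite('pics/ports.png',np.hstack(a))"
```

```text
(no output)
```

View pics/ports.png

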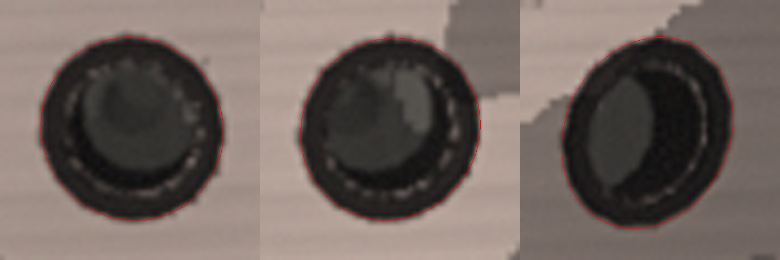

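View pics/j2c.png

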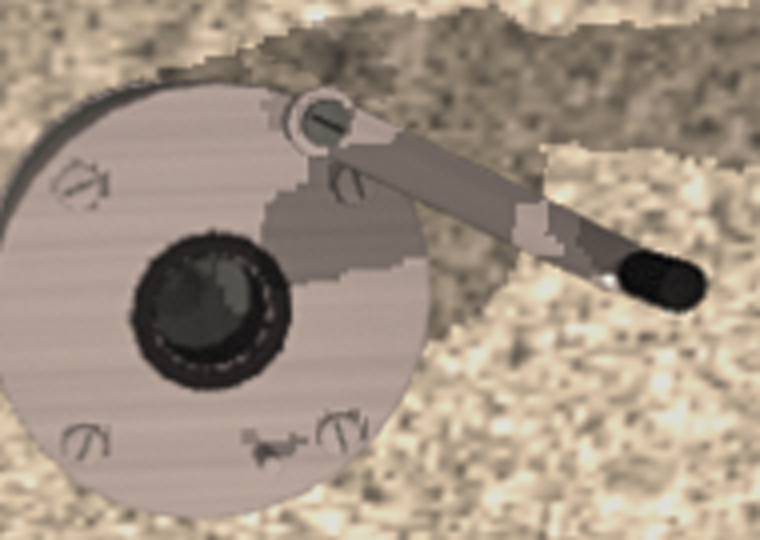

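View pics/j1c.png

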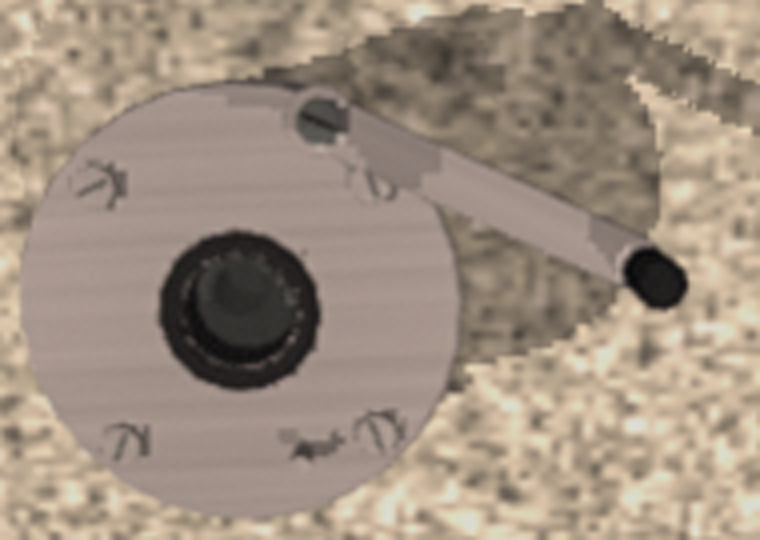

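Port (ring at (283.5,167.3) in j1, (380.6,167.4) in j2) triangulates to z=0.097, and the ring measures about 37 mm. Pivot-to-knob is 77.7 mm, and the sockets come out at z≈0.125. All of this agrees with the text. In j1 the block top inside the port shows a fainter disc that could be the well mouth, so I'll enhance the contrast, and also check the tube clearances and the flange centre.

```bash
python3 - <<'E'
from workcell import optics
from h import *
import pickle
s,im,d=pickle.load(open("h2.pkl","rb"));c=cam(optics,"wrist",s)
for n,p,z in (("flange",(313.2,137.0),.075),("tube1",(226.4,146.8),.138),("tube2",(254.8,145.7),.138)): print(n,plane(c,p,z).round(4))
out=[]
for t,(cx,cy) in (("j1",(283.5,167.3)),("j2",(380.6,167.4))):
    s,im,d=pickle.load(open(t+".pkl","rb"));c=cam(optics,"wrist",s)
    cx,cy=int(cx),int(cy)
    g=im[cy-16:cy+17,cx-16:cx+17].astype(float)
    g=np.clip((g-15)*4.5,0,255).astype(np.uint8)
    vis=cv2.resize(g[:,:,::-1],(396,396),interpolation=cv2.INTER_NEAREST)
    # port axis at block level 0.067
    p=(proj(c,[.5667,-.0277,.067])-[cx-16-.5,cy-16-.5])*12
    cv2.circle(vis,tuple(int(v) for v in p),4,(0,0,255),-1)
    out.append(vis)
    print(t,d[cy-12:cy+13:4,cx-12:cx+13:4].round(3).tolist())
cv2.imwrite("pics/well.png",np.hstack(out))
E
```

```text
flange [0.5203 0.2251 0.075 ]
tube1 [0.519  0.2978 0.138 ]
tube2 [0.5199 0.2735 0.138 ]
j1 [[0.29899999499320984, 0.3009999990463257, 0.3310000002384186, 0.3310000002384186, 0.33000001311302185, 0.3019999861717224, 0.30000001192092896], [0.3009999990463257, 0.3319999873638153, 0.3490000069141388, 0.367000013589859, 0.3659999966621399, 0.3319999873638153, 0.30300000309944153], [0.3050000071525574, 0.3330000042915344, 0.3440000116825104, 0.36000001430511475, 0.36500000953674316, 0.0, 0.33399999141693115], [0.30799999833106995, 0.3370000123977661, 0.33500000834465027, 0.3409999907016754, 0.3400000035762787, 0.33500000834465027, 0.33500000834465027], [0.3059999942779541, 0.32100000977516174, 0.3370000123977661, 0.335999995470047, 0.3370000123977661, 0.33799999952316284, 0.335999995470047], [0.3070000112056732, 0.31299999356269836, 0.3230000138282776, 0.3370000123977661, 0.33899998664855957, 0.32499998807907104, 0.3089999854564667], [0.30799999833106995, 0.30799999833106995, 0.3109999895095825, 0.3140000104904175, 0.3140000104904175, 0.3089999854564667, 0.30799999833106995]]
j2 [[0.298999
[... 294 characters left out ...]
589859, 0.3580000102519989, 0.3449999988079071, 0.33399999141693115, 0.3330000042915344, 0.3330000042915344, 0.3109999895095825], [0.34299999475479126, 0.34299999475479126, 0.335999995470047, 0.33399999141693115, 0.335999995470047, 0.33500000834465027, 0.31299999356269836], [0.3370000123977661, 0.335999995470047, 0.335999995470047, 0.3370000123977661, 0.3370000123977661, 0.32100000977516174, 0.3100000023841858], [0.3089999854564667, 0.335999995470047, 0.3370000123977661, 0.3370000123977661, 0.32199999690055847, 0.3140000104904175, 0.3089999854564667], [0.3059999942779541, 0.3089999854564667, 0.3140000104904175, 0.3149999976158142, 0.31200000643730164, 0.3100000023841858, 0.3070000112056732]]
```

View pics/well.png

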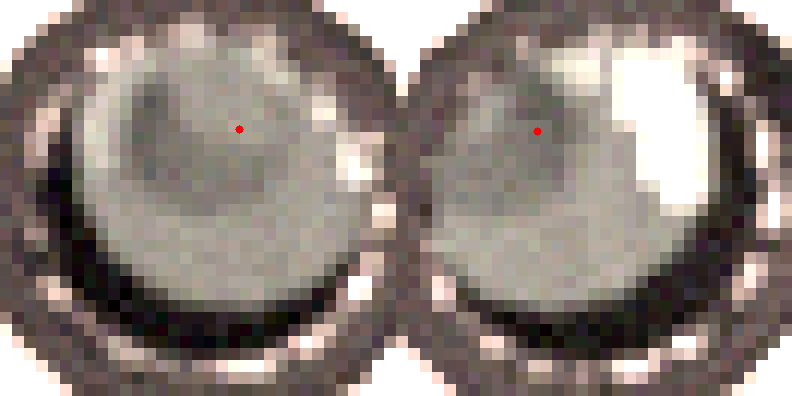

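The well mouth is partly visible through the port, with deeper depth readings at the upper left. I'll fuse the depth points from both views to get a starting guess.

```bash
python3 - <<'E'
from workcell import optics
from h import *
import pickle
P=np.array([.5666,-.0277])
allp=[]
for t,(cx,cy) in (("j1",(283,167)),("j2",(380,167)),("h1",(514,113))):
    s,im,d=pickle.load(open(t+".pkl","rb"));c=cam(optics,"wrist",s)
    B=[];o=[]
    for v in range(cy-18,cy+19):
        for u in range(cx-18,cx+19):
            if d[v,u]>0:
                p=depthpt(c,(u,v),d[v,u]); rr=np.hypot(*(p[:2]-P))
                q=plane(c,(u,v),.067)[:2]-P
                w=p[2]
                if np.hypot(*q)<.0165 and w<.0735: o.append((*(q*1e3),w*1e3))
    o=np.array(o);print(t,len(o),"hist z",np.histogram(o[:,2],bins=[20,35,45,50,55,60,62,64,66,68,70,74])[0])
    deep=o[o[:,2]<63.5];flat=o[(o[:,2]>=63.5)]
    print(" deep extents q",deep[:,:2].min(0),deep[:,:2].max(0),deep[:,:2].mean(0), " flat",np.median(flat[:,2]))
    # ascii map in mm
    g=[['.']*18 for _ in range(18)]
    for x,y,w in o:
        i=int(round(8-x/2)) ;j=int(round(8-y/2))
        i=int(round(9-x*.55));j=int(round(9-y*.55))
        if 0<=i<18 and 0<=j<18: g[i][j]='#' if w<63.5 else 'o'
    print("\n".join("".join(k) for k in g))
    allp.append(o)
pickle.dump(allp,open("wellpts.pkl","wb"))
E
```

```text
j1 407 hist z [ 52  25  11  16  15   5   5  29 202  46   0]
 deep extents q [-10.97938567  -3.63595476] [ 5.46334007 10.01600642] [-0.30443898  2.56288704]  flat 67.24997643797317
..................
..................
..................
..................
..................
....oooooooo......
...ooo###oooo.....
...oo#####oooo....
..oo########oo....
..oo########ooo...
..ooo######oooo...
..ooo######oooo...
..oooo####ooooo...
..ooooooooooooo...
...oooooooooooo...
...#oooooooooo....
.....oooooooo.....
......ooooo.......
j2 403 hist z [ 17  23  14  14  17   4  10  20 238  45   0]
 deep extents q [-6.66739297 -6.12522089] [5.64032909 8.31700042] [-1.04382139  2.81501749]  flat 67.22944387983998
..................
..................
..................
..................
..................
.........ooooooo..
.......##ooooooo..
.......###ooooooo.
.....#####oooooooo
.....######ooooooo
....#######ooooooo
....######oooooooo
....o####ooo#ooooo
.....oooooooooooo.
.....oooooooooooo.
.....ooooooooooo..
.....oooooooooo...
.......oooooo.....
h1 218 hist z [  0   0   0   0   0   0   0   7 175  35   0]
 deep extents q [-7.81708106 -6.69261048] [-7.81708106 -6.69261048] [-7.81708106 -6.69261048]  flat 67.41107340265518
..................
..................
..................
...............oo.
.............ooooo
.............ooooo
............oooooo
...........ooooooo
...........ooooooo
...........ooooooo
...........ooooooo
...........ooooooo
...........ooooooo
...........ooooooo
............ooooo.
............oooo..
.............ooo..
..................
```

```bash
python3 - <<'E'
from h import *
import pickle
A=pickle.load(open("wellpts.pkl","rb"))
for o in A[:2]+[np.vstack(A[:2])]:
    de=o[(o[:,2]<63.5)&(np.hypot(o[:,0],o[:,1]-2.8)<9.5)][:,:2].astype(np.float32)
    print(cv2.minEnclosingCircle(de),de.min(0),de.max(0),np.median(de,0))
E
```

```text
((-0.15090501308441162, 2.481462001800537), 6.5357770919799805) [-5.8090453 -3.6359549] [5.4633403 8.642072 ] [-0.64572334  2.4933019 ]
((-0.5116834044456482, 3.3326847553253174), 6.397769451141357) [-6.6673927 -1.8754797] [5.640329 8.317   ] [-1.5023828  3.0782163]
((-0.5763901472091675, 2.8197503089904785), 6.7440290451049805) [-6.6673927 -3.6359549] [5.640329 8.642072] [-0.64926624  2.5412426 ]
```

```bash
python3 - <<'E'
from workcell import r, command_gripper, optics
from h import *
q=down(-0.027)
command_gripper(0.036,40)
r.reach([.5195,.2257,.20],q)
im,d=optics.get_image("wrist");cv2.imwrite("pics/g0.png",im[:,:,::-1])
print(r.move_straight([.5195,.2257,.113],speed=.12,max_force=8))
s=r.read_state();print(s["time_s"],s["eef_pos"].round(4),s["contact_force"].round(2),s["grip_width"])
im,d=optics.get_image("wrist");cv2.imwrite("pics/g1.png",im[:,:,::-1])
E
```

```text
True
6.025 [0.5192 0.2261 0.1195] [-3.17 -2.   10.94] 0.03601828608938358
```

View pics/g1.png

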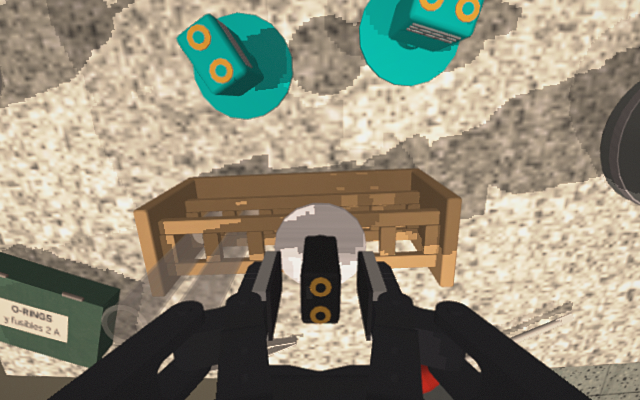

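```bash
python3 - <<'E'
from workcell import r, command_gripper, optics
from h import *
r.hold(.2)
s=r.read_state();print(s["time_s"],s["eef_pos"].round(4),s["contact_force"].round(2),s["torque"].round(3))
r.move_straight([.5195,.2257,.121],speed=.05);r.hold(.2)
s=r.read_state();print(s["time_s"],s["eef_pos"].round(4),s["contact_force"].round(2),s["torque"].round(3))
im,d=optics.get_image("scene");crop(im,240,150,400,250,5,"pics/s1.png")
E
```

```text
6.275 [0.5192 0.226  0.1196] [-3.35 -1.21 10.75] [0.303 0.314 0.154]
6.725 [0.5193 0.2257 0.1207] [ 0.34  0.25 -0.48] [-0.002 -0.016  0.012]
```

View pics/s1.png

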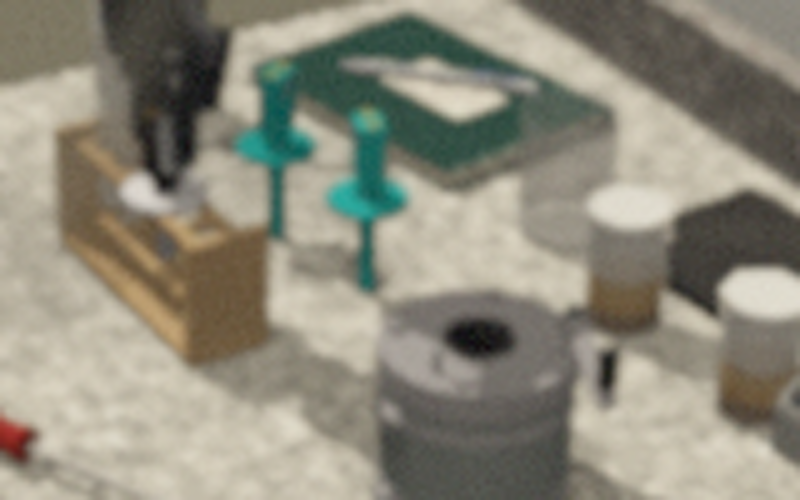

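The descent stopped on contact, probably the finger knuckle on a tube rim. 1.2 mm higher it is free, and the pads overlap about 28 mm of the block there, so I'll grip at this height.

```bash
python3 - <<'E'
from workcell import r, command_gripper, optics
from h import *
command_gripper(0.0,40)
r.hold(.2)
s=r.read_state();print(s["time_s"],s["eef_pos"].round(4),s["contact_force"].round(2),s["torque"].round(3),s["grip_width"])
r.move_straight([.5193,.2257,.205],speed=.1,max_force=15);r.hold(.2)
s=r.read_state();print(s["time_s"],s["eef_pos"].round(4),s["contact_force"].round(2),s["torque"].round(3),s["grip_width"])
im,d=optics.get_image("wrist");cv2.imwrite("pics/g2.png",im[:,:,::-1])
im,d=optics.get_image("scene");crop(im,240,130,400,250,5,"pics/s2.png")
E
```

```text
7.2833 [0.5195 0.2257 0.1209] [-0.13 -0.51 -0.71] [-0.004  0.007 -0.029] 0.015458184720569526
8.475 [0.5191 0.2256 0.2043] [-0.94  0.46  0.06] [-0.01   0.013  0.023] 0.015545355056425344
```

View pics/g2.png

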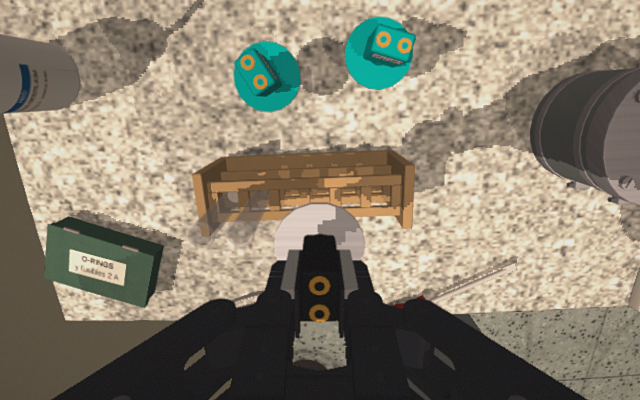

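View pics/s2.png

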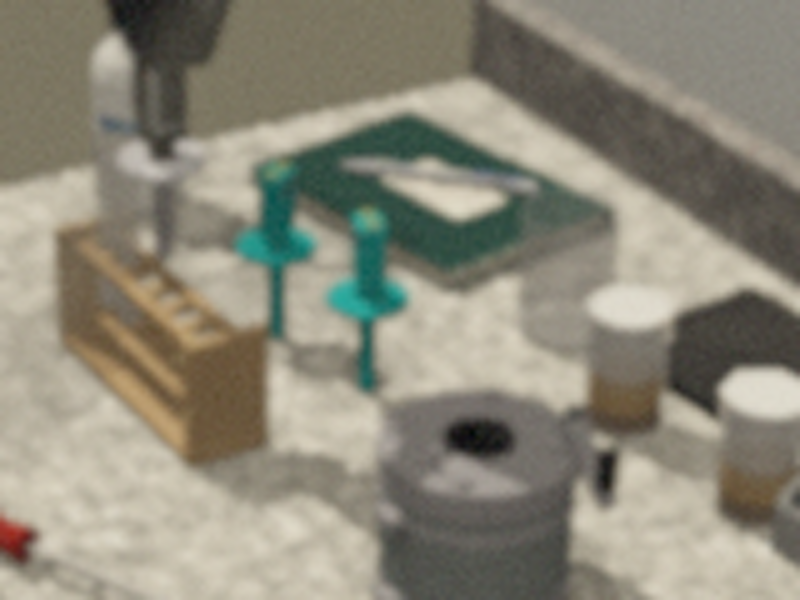

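```bash
python3 - <<'E'
from workcell import r, optics
from h import *
s=r.read_state();c=cam(optics,"wrist",s);p=s["eef_pos"]
im=cv2.imread("pics/g2.png")
hsv=cv2.cvtColor(im,cv2.COLOR_BGR2HSV);m=cv2.inRange(hsv,(10,130,130),(25,255,255));m[:270]=0;m[330:]=0;m[:,:300]=0;m[:,340:]=0
n,l,st,ce=cv2.connectedComponentsWithStats(m);print([(a.tolist(),b.round(1)) for a,b in zip(st[1:],ce[1:]) if a[4]>20])
for uv in ((319.5,286),(319.5,313.5)): print("socket",(plane(c,uv,p[2]+.003)-p).round(4))
# flange edge in image: expected with center at TCP xy, z=TCP-.046
for dx in(0,):
  for a in np.arange(0,360,45):
    print(a,proj(c,p+np.array([.025*np.cos(np.radians(a))+dx,.025*np.sin(np.radians(a)),-.046])).round(1),end=" ")
crop(im[:,:,::-1],250,190,390,330,4.2,"pics/g2c.png")
E
```

```text
[([316, 318, 11, 4, 27], array([320.5, 319.8]))]
socket [ 0.0056 -0.0001  0.003 ]
socket [-0.0074  0.0002  0.003 ]
0 [318.1 202.6] 45 [285.  216.7] 90 [273.6 247.4] 135 [288.8 275.7] 180 [320.5 286.3] 225 [351.6 274.2] 270 [365.2 245.1] 315 [351.9 215. ]
```

View pics/g2c.png

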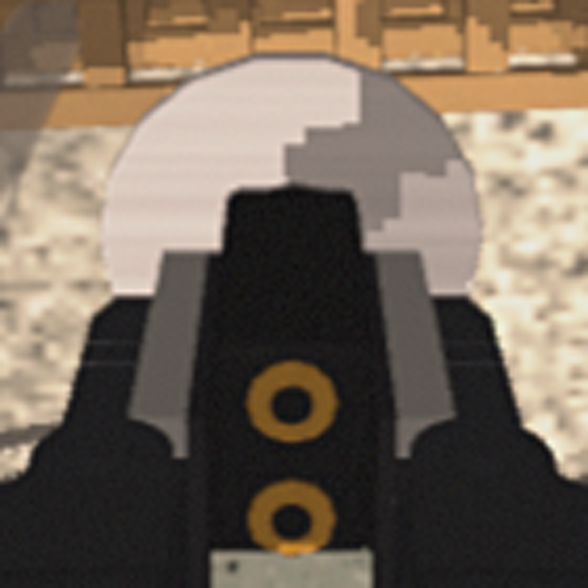

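The grip is sound: the predicted flange edges match the image to within 1 px, so the heater sits upright and centred in the jaws. Next I move over the estimated well position and go down gently.

```bash
python3 - <<'E'
from workcell import r, command_gripper, optics
from h import *
def st(t=""):
    s=r.read_state();print(t,round(s["time_s"],2),s["eef_pos"].round(4),s["contact_force"].round(2),s["torque"].round(3),round(s["grip_width"],4),flush=True)
r.move_straight([.5193,.2257,.25],speed=.15)
r.move_straight([.5662,-.0247,.25],down(0),speed=.15);st("over")
r.hold(.2);st()
print(r.move_straight([.5662,-.0247,.184],speed=.06,max_force=6));st("in port")
im,d=optics.get_image("wrist");cv2.imwrite("pics/p0.png",im[:,:,::-1])
r.hold(.2);st()
print(r.move_straight([.5662,-.0247,.168],speed=.012,max_force=3));st("probe")
E
```

```text
over 10.88 [ 0.5661 -0.024   0.25  ] [ 0.02 -0.39 -1.5 ] [ 0.017  0.055 -0.077] 0.0155
 11.07 [ 0.5662 -0.0242  0.25  ] [ 0.82  0.41 -1.11] [ 0.002 -0.037 -0.006] 0.0154
False
in port 12.32 [ 0.5665 -0.0247  0.1844] [ 0.53  0.06 -0.91] [-0.027 -0.004 -0.021] 0.0154
 12.57 [ 0.5663 -0.0247  0.1843] [ 0.72 -0.32 -0.24] [-0.007 -0.026  0.021] 0.0154
False
probe 14.06 [ 0.5662 -0.0247  0.168 ] [-0.71 -1.22 -1.49] [0.065 0.084 0.021] 0.0155
```

View pics/p0.png

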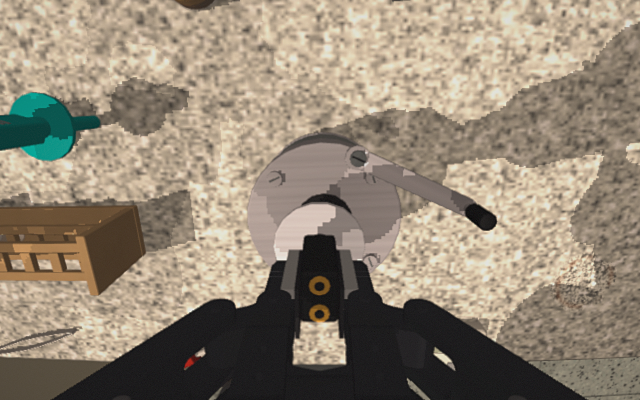

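The tip is about 9 mm below the block top with under 2 N, so it is in the well. I'll continue down until the seal pushes back.

```bash
python3 - <<'E'
from workcell import r, command_gripper, optics
from h import *
def st(t=""):
    s=r.read_state();print(t,round(s["time_s"],2),s["eef_pos"].round(4),s["contact_force"].round(2),s["torque"].round(3),round(s["grip_width"],4),flush=True)
r.hold(.2);st()
print(r.move_straight([.5662,-.0247,.146],speed=.015,max_force=4));st("down")
r.hold(.2);st()
im,d=optics.get_image("wrist");cv2.imwrite("pics/p1.png",im[:,:,::-1])
E
```

```text
14.26 [ 0.5662 -0.0247  0.168 ] [-0.65  0.09 -1.76] [ 0.059  0.066 -0.036] 0.0155
True
down 15.57 [ 0.5662 -0.0247  0.1469] [-0.91 -0.33  3.65] [-0.02  -0.037  0.019] 0.0154
 15.77 [ 0.5662 -0.0247  0.1467] [1.68 0.07 4.65] [-0.081 -0.257  0.015] 0.0155
```

View pics/p1.png

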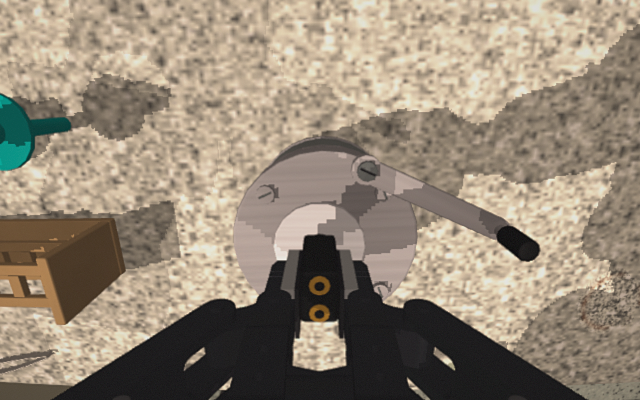

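Seated: TCP is at 0.1467, so the flange has compressed the seal about 1.6 mm at ~5 N. Release, lift clear and check.

```bash
python3 - <<'E'
from workcell import r, command_gripper, optics
from h import *
import pickle
def st(t=""):
    s=r.read_state();print(t,round(s["time_s"],2),s["eef_pos"].round(4),s["contact_force"].round(2),s["torque"].round(3),round(s["grip_width"],4),flush=True)
command_gripper(0.04,40);r.hold(.1);st("open")
p=r.read_state()["eef_pos"]
r.move_straight([p[0],p[1],.24],speed=.12);
r.move_straight([.53,-.06,.27],speed=.2);r.hold(.15);st("up")
s=r.read_state();im,d=optics.get_image("wrist");cv2.imwrite("pics/k1.png",im[:,:,::-1]);pickle.dump((s,im,d),open("k1.pkl","wb"))
r.move_straight([.53,-.00,.27],speed=.2);r.hold(.15);st("up")
s=r.read_state();im,d=optics.get_image("wrist");cv2.imwrite("pics/k2.png",im[:,:,::-1]);pickle.dump((s,im,d),open("k2.pkl","wb"))
E
```

```text
open 16.27 [ 0.5653 -0.0245  0.1458] [ 0.97 -0.27  0.03] [ 0.024 -0.008 -0.006] 0.0399
up 17.8 [ 0.5301 -0.0594  0.2691] [ 0.5  -0.15  0.12] [ 0.004 -0.018  0.003] 0.0402
up 18.45 [ 5.301e-01 -5.000e-04  2.698e-01] [-0.15  0.75  0.33] [0.014 0.016 0.007] 0.0399
```

View pics/k1.png

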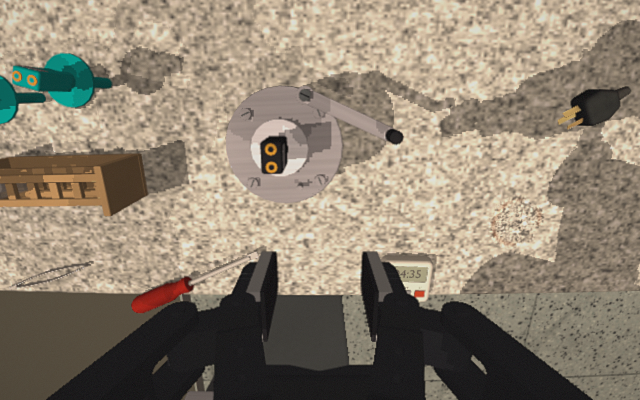

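View pics/k2.png

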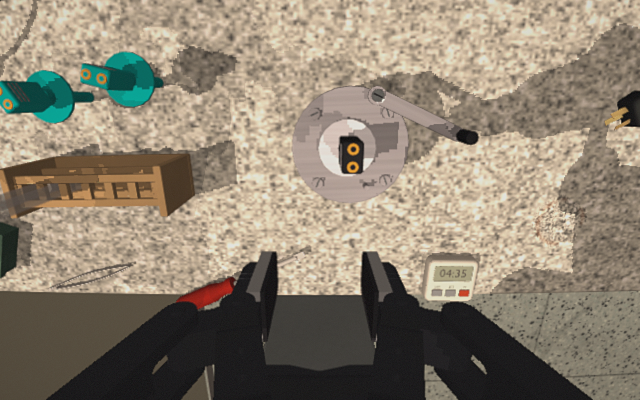

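k1 and k2 show the heater standing in the port with its sockets at (270,149)/(271,168) and (352,149)/(352,168). The knob is at (394,137) and (470,136). I'll triangulate the seated height and then prepare the keeper.

```bash
python3 - <<'E'
from workcell import r, optics
from h import *
import pickle
R={0:[],1:[]};F=[]
for t,b in(("k1",(255,135,290,180)),("k2",(335,135,372,180))):
    s,im,d=pickle.load(open(t+".pkl","rb"));c=cam(optics,"wrist",s)
    x0,y0,x1,y1=b;S=8
    cr=cv2.resize(im[y0:y1,x0:x1],None,fx=S,fy=S,interpolation=cv2.INTER_CUBIC)
    m=cv2.inRange(cv2.cvtColor(cr,cv2.COLOR_RGB2HSV),(10,130,130),(25,255,255))
    cs,_=cv2.findContours(m,cv2.RETR_EXTERNAL,cv2.CHAIN_APPROX_NONE);cs=sorted(cs,key=cv2.contourArea)[-2:]
    uv=sorted([((np.array(cv2.minEnclosingCircle(k)[0])+.5)/S-.5+[x0,y0]) for k in cs],key=lambda p:p[1])
    for i in(0,1):R[i].append(ray(c,uv[i]))
    # depth on flange & lid
    X=[];
    for v in range(y0-30,y1+30):
        for u in range(x0-40,x1+40):
            if d[v,u]>0:X.append(depthpt(c,(u,v),d[v,u]))
    X=np.array(X);rr=np.hypot(X[:,0]-.5662,X[:,1]+.0247)
    f=X[(rr>.014)&(rr<.022)&(X[:,2]<.11)];l=X[(rr>.033)&(rr<.042)&(X[:,2]<.11)&(X[:,2]>.08)]
    print(t,"flange z",np.median(f[:,2]),"lid z",np.median(l[:,2]), "plane fit slopes",np.linalg.lstsq(np.c_[f[:,:2]-[.5662,-.0247],np.ones(len(f))],f[:,2],rcond=None)[0].round(3))
for i in(0,1):print(tri(R[i]))
c1=[cam(optics,"wrist",pickle.load(open(t+".pkl","rb"))[0]) for t in("k1","k2")]
print("knob",tri([ray(c1[0],(394.5,137)),ray(c1[1],(470,136.5))]))
E
```

```text
k1 flange z 0.10281290604421989 lid z 0.0965355455890683 plane fit slopes [0.004 0.003 0.103]
k2 flange z 0.10274693346672431 lid z 0.09652175749469322 plane fit slopes [ 0.002 -0.     0.103]
(array([ 0.5726497, -0.0244055,  0.1518339]), [np.float64(2.540918284695433e-05), np.float64(2.540918284705059e-05)])
(array([ 0.55980645, -0.02438807,  0.15238243]), [np.float64(5.383403013010384e-05), np.float64(5.383403012979107e-05)])
knob (array([ 0.57950371, -0.11659538,  0.13280056]), [np.float64(0.00033450922415975996), np.float64(0.0003345092241600192)])
```

The flange is 6.2 mm above the lid (6.5 expected with an uncompressed seal) and level, so the heater is home. Now I'll cage the knob between open jaws and sweep along the arc.

```bash
python3 - <<'E'
from workcell import r, command_gripper, optics
from h import *
def st(t=""):
    s=r.read_state();print(t,round(s["time_s"],2),s["eef_pos"].round(4),s["contact_force"].round(2),s["torque"].round(3),round(s["grip_width"],4),flush=True)
command_gripper(0.026,20)
P=np.array([.6100,-.0480]);L=.077
def pose(deg,lag=0,z=.141):
    a=np.radians(deg);u=np.array([np.cos(a),np.sin(a)]);t=np.array([u[1],-u[0]])
    xy=P+L*u+lag*t
    return [*xy,z],down(a+np.pi)
p,q=pose(-114.3,0,.22);r.reach(p,q);st("above")
im,d=optics.get_image("wrist");cv2.imwrite("pics/q0.png",im[:,:,::-1])
p,q=pose(-114.3);print(r.move_straight(p,q,speed=.08,max_force=5));st("caged")
im,d=optics.get_image("wrist");cv2.imwrite("pics/q1.png",im[:,:,::-1])
E
```

```text
above 20.0 [ 0.5783 -0.1179  0.2202] [0.51 0.29 0.07] [ 0.011  0.052 -0.018] 0.0254
False
caged 21.19 [ 0.5787 -0.1183  0.1416] [0.8  0.97 0.23] [-0.002  0.058 -0.046] 0.0257
```

View pics/q1.png

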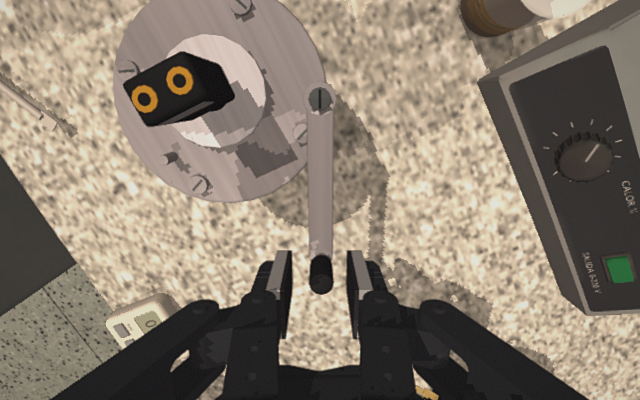

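The knob at (320,270) is centred between the pads. Sweep now.

```bash
python3 - <<'E'
from workcell import r, command_gripper, optics
from h import *
def st(t=""):
    s=r.read_state();print(t,round(s["time_s"],2),s["eef_pos"].round(4),s["contact_force"].round(2),s["torque"].round(3),round(s["grip_width"],4),flush=True)
P=np.array([.6100,-.0480]);L=.077
def pose(deg,lag=0,z=.141):
    a=np.radians(deg);u=np.array([np.cos(a),np.sin(a)]);t=np.array([u[1],-u[0]])
    return [*(P+L*u+lag*t),z],down(a+np.pi)
for k,deg in enumerate([-120,-127,-134,-141,-148,-155,-162,-168,-173]):
    p,q=pose(deg,.006)
    h=r.move_straight(p,q,speed=.05,max_force=6)
    st(deg)
    if h: print("stopped");break
E
```

```text
-120 21.67 [ 0.5665 -0.1117  0.1414] [-0.02  0.56  0.28] [-0.004  0.045  0.019] 0.0264
-127 22.01 [ 0.5591 -0.106   0.1411] [ 0.44  0.23 -0.44] [ 0.017 -0.034  0.018] 0.0262
-134 22.35 [ 0.5525 -0.0994  0.1411] [ 0.34  0.32 -0.18] [ 0.    -0.022  0.001] 0.0257
-141 22.69 [ 0.5467 -0.092   0.1411] [0.5  0.25 0.49] [-0.006  0.001 -0.01 ] 0.0263
-148 23.03 [ 0.5417 -0.0839  0.141 ] [ 0.56 -0.32 -0.98] [-0.086 -0.019 -0.013] 0.026
-155 23.38 [ 0.5379 -0.0754  0.141 ] [ 0.39 -0.62 -0.56] [-0.037 -0.005 -0.006] 0.0261
-162 23.72 [ 0.5351 -0.0663  0.141 ] [ 0.27 -0.09 -0.31] [ 0.04   0.007 -0.029] 0.0257
-168 24.02 [ 0.5336 -0.0584  0.141 ] [-0.1   0.25  0.22] [-0.007  0.004  0.029] 0.0258
-173 24.31 [ 0.5329 -0.0516  0.141 ] [-0.56  0.31  0.07] [ 0.034 -0.012 -0.003] 0.026
```

```bash
python3 - <<'E'
from workcell import r, command_gripper, optics
from h import *
def st(t=""):
    s=r.read_state();print(t,round(s["time_s"],2),s["eef_pos"].round(4),s["contact_force"].round(2),s["torque"].round(3),round(s["grip_width"],4),flush=True)
im,d=optics.get_image("wrist");cv2.imwrite("pics/q2.png",im[:,:,::-1])
p=[.5332,-.0360,.141];q=down(np.radians(1.8))
print(r.move_straight(p,q,speed=.03,max_force=5));st("stop?")
r.hold(.1);st()
im,d=optics.get_image("wrist");cv2.imwrite("pics/q3.png",im[:,:,::-1])
E
```

```text
True
stop? 24.75 [ 0.533  -0.0431  0.1408] [-1.06 -4.08  1.45] [-0.664  0.05  -0.028] 0.026
 24.85 [ 0.533  -0.0431  0.1408] [-0.42 -4.33  2.02] [-0.748 -0.026  0.023] 0.0259
```

View pics/q3.png

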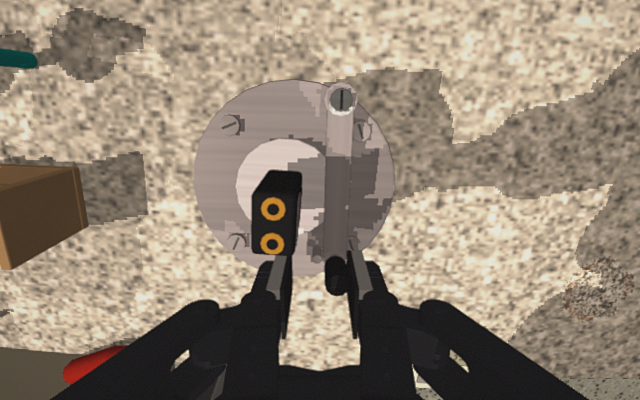

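The force appeared with the knob at y≈-0.0506, where the stop was expected (-0.0502). I'll back off to centre the knob, lift, retreat and check.

```bash
python3 - <<'E'
from workcell import r, command_gripper, optics
from h import *
import pickle
def st(t=""):
    s=r.read_state();print(t,round(s["time_s"],2),s["eef_pos"].round(4),s["contact_force"].round(2),round(s["grip_width"],4),flush=True)
r.move_straight([.533,-.0495,.141],speed=.03);r.hold(.1);st("backed")
r.move_straight([.533,-.0495,.25],speed=.1);
for t,y in(("e1",-.06),("e2",0.)):
    r.move_straight([.53,y,.27],down(0),speed=.2);r.hold(.15);st(t)
    s=r.read_state();im,d=optics.get_image("wrist");cv2.imwrite(f"pics/{t}.png",im[:,:,::-1]);pickle.dump((s,im,d),open(t+".pkl","wb"))
E
```

```text
backed 25.39 [ 0.5328 -0.0493  0.1408] [-0.03 -0.15  0.15] 0.0264
e1 27.05 [ 0.5297 -0.0597  0.2691] [-0.04  0.51  0.79] 0.0263
e2 27.7 [ 0.53   -0.0006  0.2698] [ 0.56 -0.23 -0.74] 0.0255
```

View pics/e1.png

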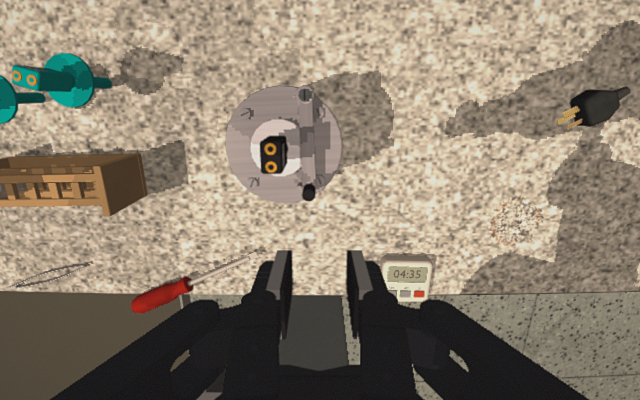

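View pics/e2.png

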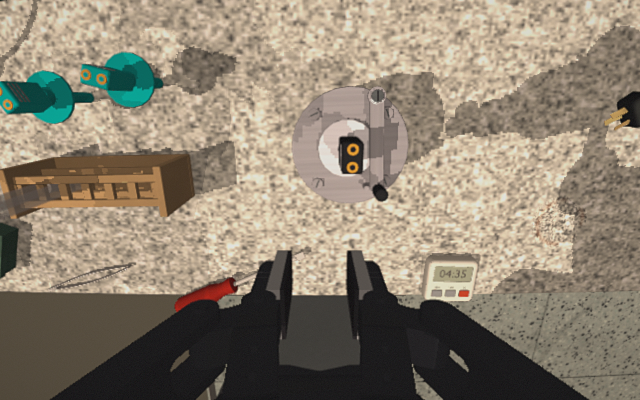

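```bash
python3 - <<'E'
from workcell import r, optics
from h import *
import pickle
D=[pickle.load(open(t+".pkl","rb")) for t in("e1","e2")]
C=[cam(optics,"wrist",x[0]) for x in D]
kn=tri([ray(C[0],(308.5,191)),ray(C[1],(380,192))]);pv=tri([ray(C[0],(305.5,95)),ray(C[1],(377,95.5))])
v=kn[0]-pv[0];print(kn,pv,np.degrees(np.arctan2(v[1],v[0])),np.hypot(*v[:2]))
for (s,im,d),c in zip(D,C):
    X=np.array([depthpt(c,(u,w),d[w,u]) for w in range(80,215) for u in range(220,420) if d[w,u]>0])
    rr=np.hypot(X[:,0]-.5662,X[:,1]+.0247);f=X[(rr>.014)&(rr<.022)&(X[:,2]<.106)&(X[:,1]>-.035)]
    top=X[(rr<.006)]
    print("flange z",np.median(f[:,2]),"top z",np.median(top[:,2]))
    bar=X[(X[:,2]>.106)&(X[:,2]<.1095)&(X[:,0]<.60)&(X[:,0]>.545)&(X[:,1]<-.037)]
    l=np.polyfit(bar[:,0],bar[:,1],1);print("bar slope",l,len(bar))
E
```

```text
(array([ 0.53403815, -0.05072709,  0.12620467]), [np.float64(0.0002646310560232224), np.float64(0.00026463105602321274)]) (array([ 0.60991483, -0.04817042,  0.10397472]), [np.float64(0.0001303773303790229), np.float64(0.00013037733037894527)]) -178.07014819319014 0.07591973813566887
flange z 0.10275481094855154 top z 0.15200230327215136
bar slope [ 0.03086795 -0.06652809] 858
flange z 0.10278447335135699 top z 0.15202548406508257
bar slope [ 0.04436133 -0.07374351] 903
```

```bash
python3 - <<'E'
from workcell import r, optics
from h import *
im,d=optics.get_image("top");cv2.imwrite("pics/topend.png",im[:,:,::-1])
a=np.load("top0.npz")["im"]
df=cv2.absdiff(a,im).max(2)
for n,(u,v) in dict(beaker=(267,125),gA=(308,133),gB=(353,128),timer=(412,272),sd=(290,285)).items(): print(n,df[v-15:v+16,u-20:u+21].mean().round(1))
r.finish_job();print(r.read_state()["time_s"])
E
```

```text
beaker 13.7
gA 35.9
gB 33.9
timer 32.7
sd 29.7
the job is handed in; nothing more can be done
the job is handed in; nothing more can be done
```

View pics/topend.png

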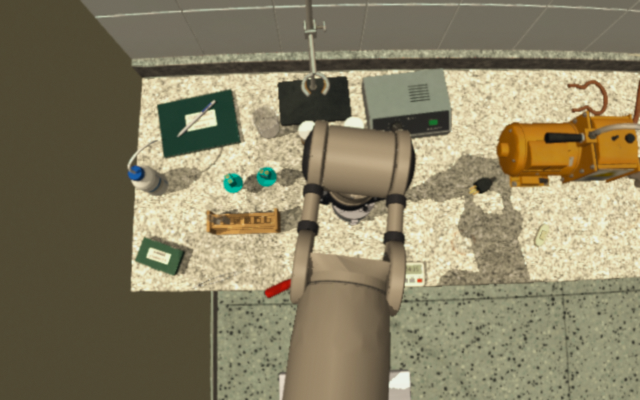

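The heater is in the block's well with its flange on the seal, the keeper is swung to its stop, and I handed the job in at about 28 s of the 72 s. No verdict was reported.

- **Heater:** The port showed the well in the depth readings, about 3 mm from the port's middle. That put the tip straight in with no search, and the highest force I read going down was under 5 N. After release the flange stood 6.2 mm above the lid (6.5 mm expected on the unpressed seal) and level. It was still at that height after the keeper was swung.
- **Keeper:** It met resistance where the stop was expected. The bar's measured direction puts it at about 1.22 rad, and the gripper was clear of everything at hand-in.
- **Contact in the rack:** On the first descent to the heater, the gripper touched something at about 11 N, probably a test-tube rim. I gripped slightly higher instead.
- **Mismatch with the text:** The grip block's narrow side lay along the rack's length, not along its x as described. I pinched across the narrow side as seen.
- **Bystanders:** My final before/after image comparison told me nothing, because the arm or its shadow covers most of that picture. By eye, the timer and screwdriver look unmoved in the last wrist pictures. The beaker looks in place in the last top view, and both sample glasses are half hidden by the arm there. The arm never went near the beaker or the glasses.

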